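Pop a socket from the bench dispenser and stop it with the other finger

TASK

Press the black eject key of the socket dispenser right down with one finger, so that the socket lying in its nest pops over the lip, and with the other finger stop that socket on the chute before it rolls off the low end. Do not pick the socket up, and leave the other tools where they are. Finish while still holding like this: one finger keeps the key down and the other holds the socket back on the chute.

Things in the scene. Friction and masses are not known exactly. Their poses are not given: they have to be found in the camera images.
- dispenser: Fixed bench dispenser: grey base plate 146 x 170 x 8 mm carrying an open aluminium chute. Origin on the bench under the chute's middle line, z up. The chute falls along its +y at 9 degrees; the key is on its -x side. Chute 56 mm wide inside (x -28 to +28), side walls 4 mm thick, 12 mm above the floor. Floor height: 34 mm at y = 0, less 0.158 mm per mm of y. Highest part 65 mm.
- lip (a point): Top of the lip on the chute's middle line (dispenser y = -21 mm): two ears 6.5 mm high that hold the socket in its nest, with a 22 mm wide ejector tongue between them. The nest's high end (y = -52 mm) is closed by a wall 22 mm high.
- chute_end (a point): Middle of the chute floor's open low end, dispenser y = 95 mm, 19 mm over the bench. Between lip and end the chute is empty: a popped socket rolls off here in about half a second unless a finger already stands in its way.
- socket: Steel wrench socket in the nest: plain cylinder, 32 mm diameter, 50 mm long, about 0.2 kg, lying across the chute. Origin at its centre; its long axis is its own x. Starts near x = 0, y = -33, z = 56 mm in the dispenser's frame; rolls towards the dispenser's +y once lifted over the lip.
- eject_key (a joint): Spring eject key, a rocker: 0 rad at rest, 0.30 fully down (hard stop). Pressing its pad tips the ejector tongue up under the socket, which leaves the nest at about 0.16 rad. The pad's centre drops 14 mm; force there about 2.5 N at the start, 6 N at the bottom. Springs back up when let go.
- key_pad (a point): Centre of the top of the key's black pad, 56 mm (dispenser x) by 40 mm (dispenser y), 6 mm thick; moves with the key. In the dispenser's frame x = -68, y = 50, z = 44.5 mm at rest, z about 30.5 mm fully down. It lies beside the chute, 8 mm off the chute's wall; nothing stands above it.
- stop_place (a point): Point of the chute floor on its middle line, 26 mm over the bench, level with the pad's centre in dispenser y and 68 mm from it in dispenser x. A good place to stop the socket: with one tip of a downward gripper on the pad and the other above this point, the second is 18 mm above the floor as the first touches the pad, 4.5 mm with the key fully down.
- tall_socket: Bystander: steel socket standing on the bench, 28 mm diameter, 75 mm high, on the dispenser's +x side; origin at the centre of its underside.
- short_socket: Bystander: steel socket standing on the bench, 36 mm diameter, 40 mm high, on the dispenser's +x side near the high end; origin at the centre of its underside.
- wrench: Bystander: wrench lying flat on the bench beyond the chute's high end.
- screwdriver: Bystander: screwdriver lying on the bench beyond the chute's low end.

How it is judged:
On the way, in this order (a step that is already met when the one before it is completed fails the run):
1. the key is being pressed while the socket still lies in its nest (value of joint eject_key above 0.05 rad and y of socket in the frame of dispenser below -0.02 m).
2. the key is down and the socket, out of the nest, is held back on the chute by a finger (value of joint eject_key above 0.18 rad and y of socket in the frame of dispenser between -0.008 and 0.085 m and z of socket in the frame of dispenser between 0.028 and 0.062 m and contact force between the fingers and socket above 0.03 N and linear speed of socket below 0.03 m/s), for 0.3 s.
At the end, for the whole second after the job is handed in: The key is at least 0.18 rad down, and the socket lies at rest (under 0.03 m/s) on the chute past the lip, its centre between y = -8 and +85 mm in the dispenser's frame and 28 to 62 mm above the bench, with a finger touching it (over 0.03 N) (all of step 2); the arm keeps its last pose, push and grip.
It fails at once if the socket rolled or was pushed off the chute (y of socket in the frame of dispenser above 0.098 m or x of socket in the frame of dispenser above 0.035 m or x of socket in the frame of dispenser below -0.035 m or z of socket in the frame of dispenser below 0.024 m).
It fails at once if the socket was picked up (its centre over 80 mm above the bench, or over 70 mm beyond the nest) (z of socket in the frame of dispenser above 0.08 m or (z of socket in the frame of dispenser above 0.07 m and y of socket in the frame of dispenser above 0 m)).
It fails at once if a bystander tool was moved by more than 15 mm (distance of any of tall_socket, short_socket, wrench, screwdriver from where it was at the start of the episode above 0.015 m).
It also fails if it takes over 29 s, if anything falls off the work surface, if the arm or the gripper's body presses on something with over 40 N, if the wrist force passes 120 N, or if a joint passes its speed limit or range.

ROBOT

A 6-joint arm with a two-finger parallel gripper is mounted at the origin on the work surface. World frame = base frame: x ahead of the robot, y to its left, z up, the work surface at z = 0. Lengths are in m, angles in rad, forces in N, time in s.
With the tool pointing down it reaches from about 0.275 to 0.825 m from the base axis. Payload 5.2 kg.
Tool frame: the origin (TCP) lies at the very end of the fingers, on their centre line; the grasp point (between the pads) lies 19 mm behind it; x points along the fingers, z is the direction in which the jaws open and shut, and the axes are right-handed (so a half turn about x gives the same grasp; the last joint's range is limited). The gripper opens to 93 mm and grips with 3 to 60 N. Pads are 15 mm wide; open, the fingers measure 128 mm over their backs; the gripper's body (75 mm by 188 mm) begins 65 mm behind the grasp point.
Start: joints at [-1.327, 0.259, 1.535, -0, 1.348, -0.203], TCP at [0.238, -0.496, 0.219] pointing down, gripper open.
Joint ranges: [-3.14, 3.14], [-0.91, 2.08], [0.19, 2.58], [-1.22, 4.36], [0.22, 2.71], [-3.12, 3.12]. Speed limits (rad/s): [2.57, 2.57, 3.14, 3.14, 3.14, 3.14].

INTERFACE

Orientations are given as a 3x3 rotation matrix whose columns are the frame's x, y, z axes.
In Python, from workcell import manip gives the robot as it stands.
- The arm moves only by the tool arm_command, never from a script. Its argument "series" is a list of rows, each a list of 7 numbers: the shift along the world's x, y, z each as a share of 0.6 m, from -1 to 1, then the turn, a rotation vector about the world's x, y, z each as a share of 2 pi rad, from -1 to 1, then the opening, from 0 (shut) to 1 (fully open). A call has 1 to 20 rows; each row shifts and turns the pose as measured when the row begins; what a row does not reach is not made up. A row lasts 1/12 s, in which the tool goes at most 41.7 mm and 7.16 degrees, less where a joint would pass 70% of its speed; a pose out of reach is approached as far as the arm can. A call with a number of a shift or a turn outside -1 to 1 is refused whole. A call with a gripper value outside its range is refused whole. The fingers move at their own pace and stop on an object; the grip force is fixed at half the most. Time passes only in rows, so rows that do not move let the fingers close. It gives the time, the measured TCP pose, the force and the opening at its end, in the units of the state.
- manip.get_obs(): the state, without advancing time (a new reading comes with each control period).
- manip.read_camera(name): name is "scene" or "top"; returns the picture (384x512x3 uint8, blue, green, red); there is no depth.
- manip.camera_info(name): a dict with "intrinsics" (3x3 intrinsics, pixels), "k1" (the pictures are not rectified: a ray, as slopes to the right and down, at radius r is drawn at 1 + k1 r^2 times it, then the intrinsics apply), "pose" (4x4, takes a point from camera to world coordinates). Camera axes: x right, y down, z forward; pixel columns grow to the right and rows downward; lengths in m; the calibration is good to about 2 mm. A picture is of the moment at which its call begins. camera_info takes no time and is no camera call.
- manip.sign_off(): hands the job in, once; it reports no verdict.
The state is a dict: "t": time; "joint_pos": joint angles; "joint_vel": joint speeds; "tau": joint torques, N m; "tool_pos": TCP position; "orientation": TCP orientation; "ft_force": force on the tool from outside, world axes, zero at the start; "torque": the same for the moment, N m; "gripper_width": finger opening in m.
Only numpy, scipy, OpenCV 4.12 (cv2) and the standard library are available. Lean on these libraries where they do the work, as an engineer would, in place of code of your own. Each camera call takes 0.05 s, during which the arm holds its last target.

## Working session

There is one attempt and no reset: what is moved stays moved. The work goes in short steps, Python scripts to look and compute and a tool call to move; the robot and the scene stay as the last step left them, time stands still between calls to the robot, and variables do not carry over. Pictures are saved under pics/ and viewed, and the job is handed in when it is done.

Besides the shell and the picture viewer there is one more tool, called after ">>>" by a JSON object that holds its "api" and its "payload". arm_command: Moves the arm, as the interface text tells. Its arguments: {"type":"object","properties":{"series":{"type":"array"}},"required":["series"]}

```bash
mkdir -p pics; ls; python3 - <<'E'
from workcell import manip
import cv2
for n in("scene","top"):
    cv2.imwrite(f"pics/{n}0.png",manip.read_camera(n)); print(manip.camera_info(n))
print(manip.get_obs())
E
```

```text
pics
{'intrinsics': array([[400.15702343,   0.        , 259.18341097],
       [  0.        , 400.15702343, 189.03745445],
       [  0.        ,   0.        ,   1.        ]]), 'k1': -0.13103586777698512, 'pose': array([[-0.14027493,  0.70816845, -0.69196849,  1.24674867],
       [ 0.99010531,  0.09764955, -0.10077716,  0.22233732],
       [-0.00379679, -0.69925819, -0.71485912,  0.75209351],
       [ 0.        ,  0.        ,  0.        ,  1.        ]])}
{'intrinsics': array([[378.13323854,   0.        , 255.27970491],
       [  0.        , 378.13323854, 190.08447637],
       [  0.        ,   0.        ,   1.        ]]), 'k1': -0.0010399144649728472, 'pose': array([[-0.00511188, -0.98637136,  0.16445485,  0.43409236],
       [-0.99995557,  0.00373966, -0.00865258,  0.10248349],
       [ 0.00791965, -0.16449178, -0.98634666,  1.01762429],
       [ 0.        ,  0.        ,  0.        ,  1.        ]])}
{'t': 0.1, 'joint_pos': array([-1.32678927e+00,  2.59250977e-01,  1.53595029e+00, -3.01118658e-05,
        1.34799304e+00, -2.02798113e-01]), 'joint_vel': array([ 9.15212422e-04, -1.22767391e-03, -3.10765248e-03,  8.48546974e-05,
       -1.35121983e-03,  1.48841791e-04]), 'tau': array([ 2.38791450e-03, -4.38208973e+01, -2.84641653e+01,  7.21720909e-02,
        3.62418126e-02, -5.66057452e-05]), 'tool_pos': array([ 0.23754106, -0.49552496,  0.21792051]), 'orientation': array([[-4.15446022e-04,  9.01829322e-01,  4.32092237e-01],
       [ 1.54711491e-03,  4.32092337e-01, -9.01828043e-01],
       [-9.99998717e-01,  2.93835467e-04, -1.57474463e-03]]), 'ft_force': array([-0.37467062, -0.90407121,  0.28800106]), 'torque': array([-0.02311003, -0.01056098,  0.01753113]), 'gripper_width': 0.09317258686126026}
```

View pics/scene0.png

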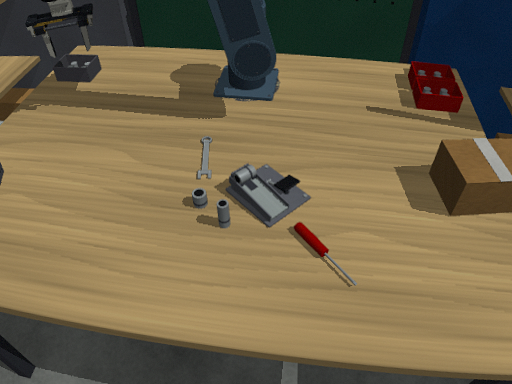

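View pics/top0.png

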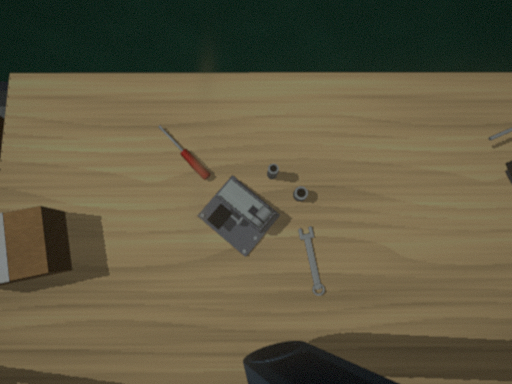

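```bash
python3 - <<'E'
import cv2
a=cv2.imread("pics/top0.png");cv2.imwrite("pics/top0c.png",cv2.resize(a[90:240,200:400],None,fx=4,fy=4,interpolation=cv2.INTER_CUBIC))
a=cv2.imread("pics/scene0.png");cv2.imwrite("pics/scene0c.png",cv2.resize(a[130:280,130:330],None,fx=4,fy=4,interpolation=cv2.INTER_CUBIC))
E
```

```text
(no output)
```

View pics/top0c.png

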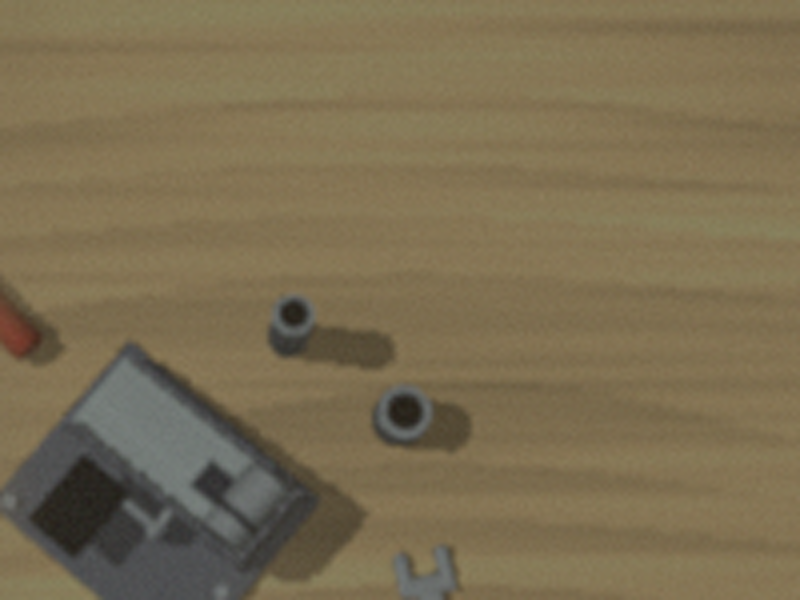

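View pics/scene0c.png

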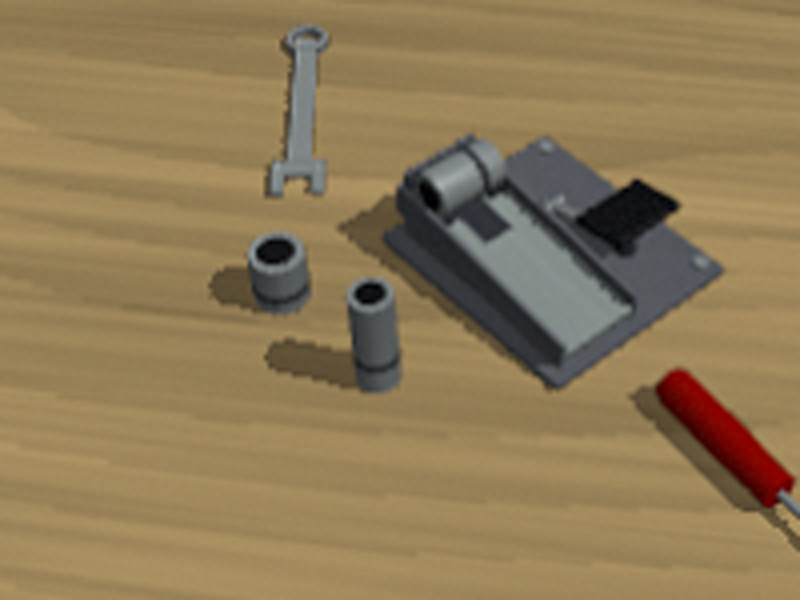

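```bash
cat > h.py <<'E'
import numpy as np
from scipy.optimize import least_squares
from scipy.spatial.transform import Rotation as R
def proj(c,P):
    T=c["pose"];q=(np.atleast_2d(P)-T[:3,3])@T[:3,:3]
    s=q[:,:2]/q[:,2:];s=s*(1+c["k1"]*(s**2).sum(1))[:,None]
    K=c["intrinsics"];return s@K[:2,:2].T+K[:2,2]
def D(p,L): # dispenser->world
    c,s=np.cos(p[2]),np.sin(p[2]);L=np.atleast_2d(L)
    return np.c_[p[0]+c*L[:,0]-s*L[:,1],p[1]+s*L[:,0]+c*L[:,1],L[:,2]]
E
cat > fit.py <<'E'
from h import *
from workcell import manip
import cv2
ci={n:manip.camera_info(n) for n in("scene","top")}
pad=np.array([[-40,70,44.5],[-96,70,44.5],[-40,30,44.5],[-96,30,44.5]])/1e3
ce=np.array([[-28,95,19],[28,95,19]])/1e3
L=np.vstack([pad,ce])
px={"top":np.array([[85,455],[30,515],[130,492],[80,557],[70,420],[125,352]]),
"scene":np.array([[630,240],[680,207],[578,215],[640,180],[632,312],[567,358]])}
off={"top":(200,90),"scene":(130,130)}
ob={n:(px[n]+.5)/4-.5+off[n] for n in px}
def res(p,ns=("top","scene")): return np.concatenate([(proj(ci[n],D(p,L))-ob[n]).ravel() for n in ns])
for ns in (("top",),("scene",),("top","scene")):
    b=min((least_squares(res,[.45,.1,a],args=(ns,),loss="soft_l1") for a in (0,1.5,3,4.5)),key=lambda r:r.cost)
    print(ns,b.x,b.cost)
    print(res(b.x,ns).reshape(-1,2).round(1).tolist())
np.save("p.npy",b.x)
p=b.x
Q=dict(pad=pad[[0,1,3,2]],floor=np.array([[-28,95,19],[28,95,19],[28,-21,37.3],[-28,-21,37.3]])/1e3,wall=np.array([[32,95,31],[32,-52,54.2],[28,-52,54.2],[28,95,31]])/1e3, sock=np.array([[-25,-33,72],[25,-33,72]])/1e3)
for n in ci:
    im=cv2.imread(f"pics/{n}0.png");o=off[n];im=cv2.resize(im[o[1]:o[1]+150,o[0]:o[0]+200],None,fx=4,fy=4,interpolation=cv2.INTER_CUBIC)
    for k,c in zip(Q,[(0,0,255),(0,255,0),(255,0,0),(0,255,255)]):
        u=((proj(ci[n],D(p,Q[k]))-o+.5)*4-.5).round().astype(int); cv2.polylines(im,[u],True,c,1)
    cv2.imwrite(f"pics/{n}_ov.png",im)
E
python3 fit.py
```

```text
('top',) [0.55105676 0.10368313 5.6000914 ] 1.5994442502287682
[[0.0, -0.9], [-0.1, 0.9], [0.7, -0.5], [-0.7, 0.1], [0.2, -0.2], [-0.2, 0.8]]
('scene',) [ 0.549333    0.10744563 -0.70103928] 4.630789677418303
[[-2.2, 2.6], [1.2, 0.1], [-0.3, 0.3], [0.0, -1.2], [0.5, -0.4], [0.1, -0.2]]
('top', 'scene') [0.55016856 0.1054836  5.59048133] 8.383353057729455
[[-0.6, -0.9], [-0.9, 0.8], [-0.0, -0.4], [-1.6, 0.2], [-0.3, -0.2], [-0.6, 0.9], [-2.9, 2.5], [0.3, 0.0], [-1.2, 0.3], [-0.9, -1.3], [-0.2, -0.5], [-0.5, -0.2]]
```

View pics/top_ov.png

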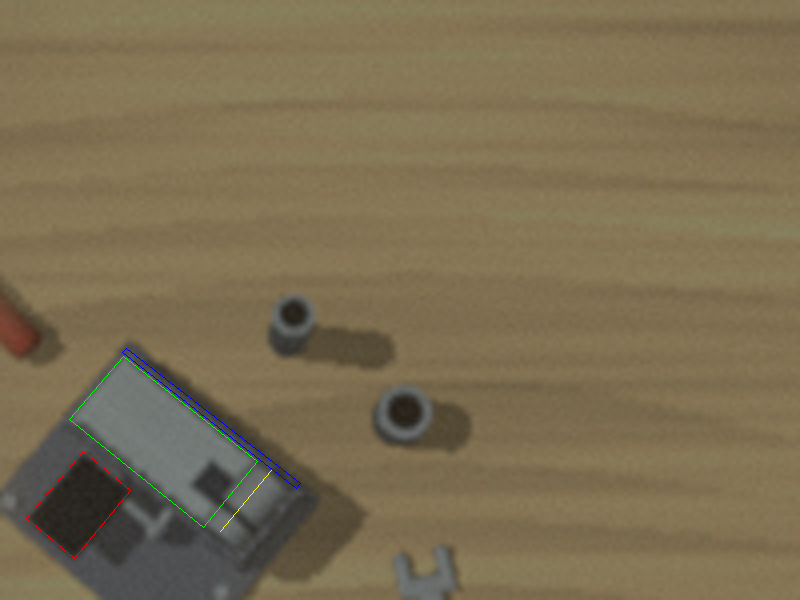

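View pics/scene_ov.png

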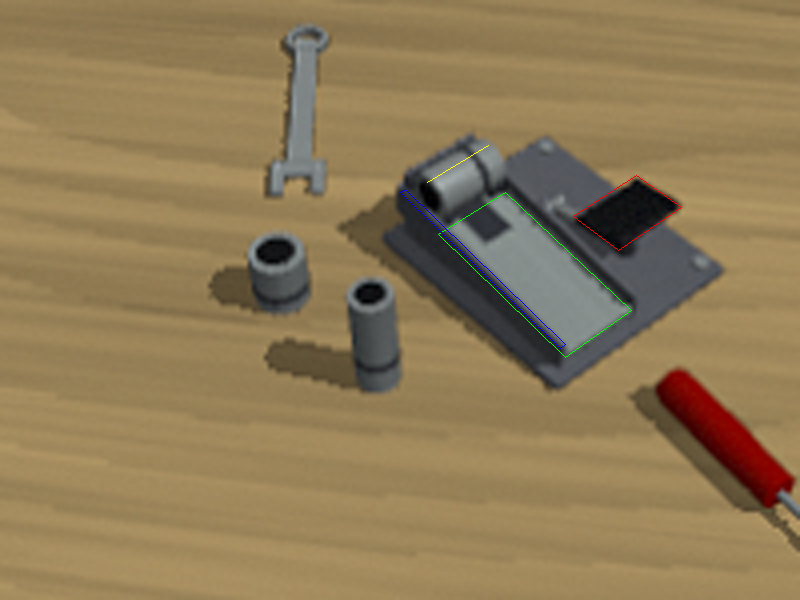

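The projected model outlines match the pad, floor and wall edges in both pictures to about 1 to 2 mm. The socket line falls on the socket in both.

```bash
cat > go.py <<'E'
from h import *
from workcell import manip
import sys
p=np.load("p.npy");o=manip.get_obs()
z=float(sys.argv[1]);lx=float(sys.argv[2]) if len(sys.argv)>2 else -.034
ly=float(sys.argv[3]) if len(sys.argv)>3 else .05
t=D(p,[lx,ly,z])[0]
ex=D(p,[1,0,0])[0]-D(p,[0,0,0])[0]
print("t",o["t"],"tcp",o["tool_pos"].round(4),"target",t.round(4),"w",round(o["gripper_width"],4),"F",o["ft_force"].round(2))
for s in(1,-1):
    X=np.array([0,0,-1.]);Z=s*ex;M=np.c_[X,np.cross(Z,X),Z]
    rv=R.from_matrix(M@o["orientation"].T).as_rotvec()
    print(s,"rotvec share",(rv/2/np.pi).round(4),"deg",np.degrees(rv).round(1))
d=t-o["tool_pos"];print("share",(d/.6).round(4),"mm",(d*1e3).round(1))
inv=lambda w:np.array([[np.cos(p[2]),np.sin(p[2])],[-np.sin(p[2]),np.cos(p[2])]])@(w[:2]-p[:2])
print("tcp in disp mm",(inv(o["tool_pos"])*1e3).round(1),"q",o["joint_pos"].round(2))
E
python3 go.py 0.15
```

```text
t 0.1 tcp [ 0.2375 -0.4955  0.2179] target [0.5559 0.1657 0.15  ] w 0.0932 F [-0.37 -0.9   0.29]
1 rotvec share [-0.0002 -0.0001  0.0686] deg [-0.1 -0.  24.7]
-1 rotvec share [-2.000e-04  3.000e-04 -4.314e-01] deg [-1.000e-01  1.000e-01 -1.553e+02]
share [ 0.5307  1.102  -0.1132] mm [318.4 661.2 -67.9]
tcp in disp mm [ 143.2 -662.1] q [-1.33  0.26  1.54 -0.    1.35 -0.2 ]
```

>>> {"api": "arm_command", "payload": {"series": [[0.03,0.062,0,0,0,0.004,0.56],[0.03,0.062,0,0,0,0.004,0.56],[0.03,0.062,0,0,0,0.004,0.56],[0.03,0.062,0,0,0,0.004,0.56],[0.03,0.062,0,0,0,0.004,0.56],[0.03,0.062,0,0,0,0.004,0.56],[0.03,0.062,0,0,0,0.004,0.56],[0.03,0.062,0,0,0,0.004,0.56],[0.03,0.062,0,0,0,0.004,0.56],[0.03,0.062,0,0,0,0.004,0.56],[0.03,0.062,0,0,0,0.004,0.56],[0.03,0.062,0,0,0,0.004,0.56],[0.03,0.062,0,0,0,0.004,0.56],[0.03,0.062,0,0,0,0.004,0.56],[0.03,0.062,0,0,0,0.004,0.56],[0.03,0.062,0,0,0,0.004,0.56]]}}

```text
t: 1.43
tool_pos: [0.5166, 0.1055, 0.2123]
orientation: [[-0.007, 0.658, 0.753], [0.003, 0.753, -0.658], [-1.0, -0.002, -0.007]]
ft_force: [1.1, -0.6, 0.3]
gripper_width: 0.0521
```

```bash
python3 go.py 0.12
```

```text
t 1.4333 tcp [0.5166 0.1055 0.2123] target [0.5559 0.1657 0.12  ] w 0.0521 F [ 1.12 -0.57  0.26]
1 rotvec share [-0.0004 -0.0011  0.004 ] deg [-0.2 -0.4  1.4]
-1 rotvec share [-0.0017  0.0007 -0.496 ] deg [  -0.6    0.2 -178.6]
share [ 0.0656  0.1003 -0.1538] mm [ 39.4  60.2 -92.3]
tcp in disp mm [-25.8 -21.5] q [-0.01  0.23  1.59  0.    1.33  0.7 ]
```

>>> {"api": "arm_command", "payload": {"series": [[0.022,0.033,-0.05,0,0,0.002,0.56],[0.022,0.033,-0.05,0,0,0.002,0.56],[0.022,0.033,-0.05,0,-0.001,0,0.56],[0,0,0,0,0,0,0.56],[0,0,0,0,0,0,0.56]]}}

```text
t: 1.85
tool_pos: [0.5596, 0.1772, 0.1178]
orientation: [[0.003, 0.628, 0.778], [0.005, 0.778, -0.628], [-1.0, 0.005, -0.001]]
ft_force: [0.6, 0.5, 0.8]
gripper_width: 0.0522
```

```bash
python3 go.py 0.065
```

```text
t 1.85 tcp [0.5596 0.1772 0.1178] target [0.5559 0.1657 0.065 ] w 0.0522 F [0.58 0.53 0.79]
1 rotvec share [-0.0007  0.0004 -0.0021] deg [-0.3  0.2 -0.8]
-1 rotvec share [-0.0007 -0.0011  0.4979] deg [ -0.2  -0.4 179.2]
share [-0.0062 -0.0193 -0.0881] mm [ -3.7 -11.6 -52.8]
tcp in disp mm [-38.5  61.3] q [0.11 0.4  1.58 0.   1.15 0.79]
```

>>> {"api": "arm_command", "payload": {"series": [[-0.003,-0.01,-0.04,0,0,-0.002,0.56],[-0.003,-0.009,-0.03,0,0,0,0.56],[0,0,-0.015,0,0,0,0.56],[0,0,0,0,0,0,0.56],[0,0,0,0,0,0,0.56]]}}

```text
t: 2.27
tool_pos: [0.5564, 0.1633, 0.0693]
orientation: [[0.005, 0.639, 0.769], [0.004, 0.769, -0.639], [-1.0, 0.007, 0.002]]
ft_force: [0.3, 0.2, 0.0]
gripper_width: 0.0522
```

```bash
python3 go.py 0.0445; python3 - <<'E'
from workcell import manip
import cv2
for n,o in(("top",(200,90)),("scene",(130,130))):
    a=manip.read_camera(n);cv2.imwrite(f"pics/{n}1.png",cv2.resize(a[o[1]:o[1]+150,o[0]:o[0]+200],None,fx=4,fy=4,interpolation=cv2.INTER_CUBIC))
E
```

```text
t 2.2667 tcp [0.5564 0.1633 0.0693] target [0.5559 0.1657 0.0445] w 0.0522 F [0.33 0.23 0.01]
1 rotvec share [-0.0007  0.0009  0.0001] deg [-0.2  0.3  0.1]
-1 rotvec share [ 0.0014  0.001  -0.4999] deg [   0.5    0.4 -179.9]
share [-0.0007  0.004  -0.0414] mm [ -0.4   2.4 -24.8]
tcp in disp mm [-32.1  48.4] q [0.09 0.45 1.66 0.   1.03 0.78]
```

View pics/scene1.png

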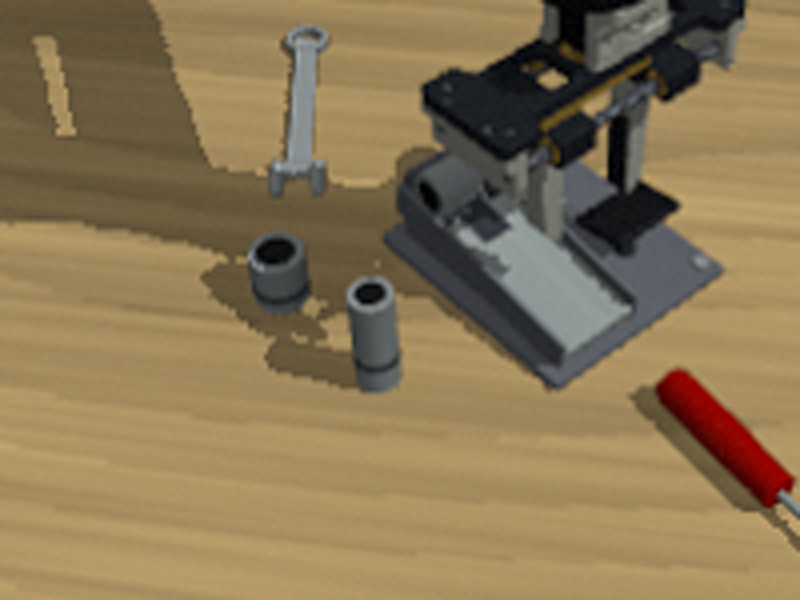

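View pics/top1.png

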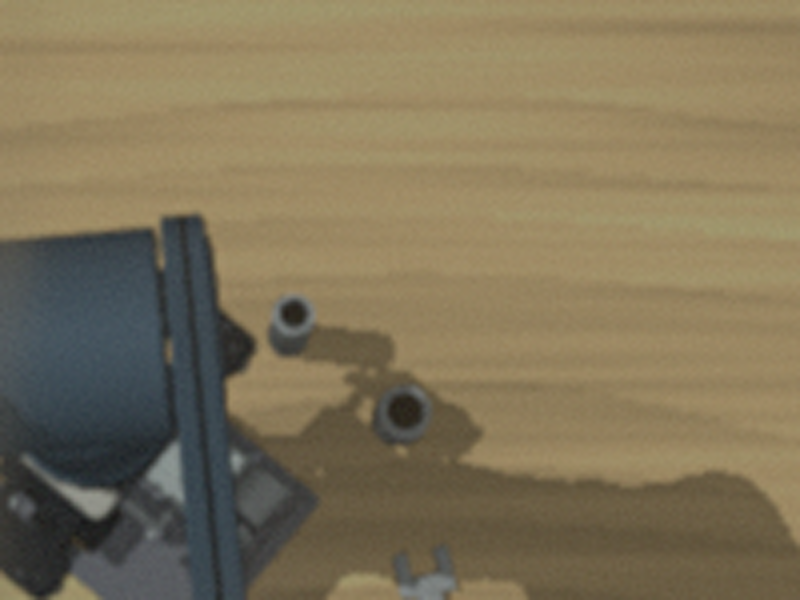

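```bash
python3 - <<'E'
from h import *
from workcell import manip
o=manip.get_obs();c=manip.camera_info("scene")
for s in(1,-1):
    for e in (.026,.0435):
        P=o["tool_pos"]+s*e*o["orientation"][:,2]
        print(s,e,((proj(c,P)-[130,130]+.5)*4-.5).round())
E
```

```text
1 0.026 [[555. 230.]]
1 0.0435 [[533. 244.]]
-1 0.026 [[617. 189.]]
-1 0.0435 [[637. 176.]]
```

>>> {"api": "arm_command", "payload": {"series": [[-0.001,0.003,-0.012,0,0,0,0.56],[0,0.001,-0.012,0,0,0,0.56],[0,0,-0.007,0,0,0,0.56],[0,0,0,0,0,0,0.56]]}}

```text
t: 2.7
tool_pos: [0.5589, 0.1664, 0.0536]
orientation: [[0.014, 0.639, 0.769], [0.005, 0.769, -0.639], [-1.0, 0.013, 0.008]]
ft_force: [-0.4, 0.4, 0.1]
gripper_width: 0.0518
```

```bash
python3 go.py 0.0305
```

```text
t 2.7 tcp [0.5589 0.1664 0.0536] target [0.5559 0.1657 0.0305] w 0.0518 F [-0.36  0.36  0.07]
1 rotvec share [-0.0008  0.0022  0.0001] deg [-0.3  0.8  0.1]
-1 rotvec share [ 0.0035  0.0013 -0.4998] deg [   1.3    0.5 -179.9]
share [-0.0049 -0.0013 -0.0384] mm [ -2.9  -0.8 -23.1]
tcp in disp mm [-32.2  52.5] q [0.1  0.46 1.67 0.   0.99 0.79]
```

>>> {"api": "arm_command", "payload": {"series": [[-0.004,-0.001,-0.005,0,0.002,0,0.56],[-0.001,0,-0.005,0,0.001,0,0.56],[0,0,0,0,0,0,0.56]]}}

```text
t: 2.95
tool_pos: [0.5554, 0.1661, 0.0468]
orientation: [[-0.007, 0.639, 0.769], [0.005, 0.769, -0.639], [-1.0, -0.001, -0.009]]
ft_force: [0.1, -0.1, 0.4]
gripper_width: 0.0521
```

```bash
python3 go.py 0.0305
```

```text
t 2.95 tcp [0.5554 0.1661 0.0468] target [0.5559 0.1657 0.0305] w 0.0521 F [ 0.08 -0.13  0.43]
1 rotvec share [-0.0008 -0.0011  0.0001] deg [-0.3 -0.4  0. ]
-1 rotvec share [-0.0018  0.0013 -0.4999] deg [  -0.6    0.5 -180. ]
share [ 0.0009 -0.0007 -0.0272] mm [  0.5  -0.4 -16.3]
tcp in disp mm [-34.7  50. ] q [0.09 0.48 1.67 0.01 1.   0.78]
```

>>> {"api": "arm_command", "payload": {"series": [[0,0,-0.006,0,0,0,0.56],[0,0,-0.006,0,0,0,0.56],[0,0,-0.006,0,0,0,0.56],[0,0,-0.006,0,0,0,0.56]]}}

```text
t: 3.28
tool_pos: [0.5575, 0.1678, 0.0335]
orientation: [[-0.003, 0.64, 0.769], [0.008, 0.769, -0.64], [-1.0, 0.005, -0.007]]
ft_force: [-0.8, 1.3, 5.0]
gripper_width: 0.0523
```

```bash
python3 go.py 0.0305;python3 - <<'E'
from workcell import manip
import cv2
for n,o in(("scene",(130,130)),):
    a=manip.read_camera(n);cv2.imwrite(f"pics/{n}2.png",cv2.resize(a[o[1]:o[1]+150,o[0]:o[0]+200],None,fx=4,fy=4,interpolation=cv2.INTER_CUBIC))
E
```

```text
t 3.2833 tcp [0.5575 0.1678 0.0335] target [0.5559 0.1657 0.0305] w 0.0523 F [-0.85  1.28  4.96]
1 rotvec share [-0.0013 -0.0004  0.0002] deg [-0.5 -0.1  0.1]
-1 rotvec share [-0.0007  0.002  -0.4998] deg [  -0.2    0.7 -179.9]
share [-0.0026 -0.0036 -0.005 ] mm [-1.6 -2.2 -3. ]
tcp in disp mm [-34.2  52.7] q [0.1  0.5  1.68 0.01 0.97 0.78]
```

View pics/scene2.png

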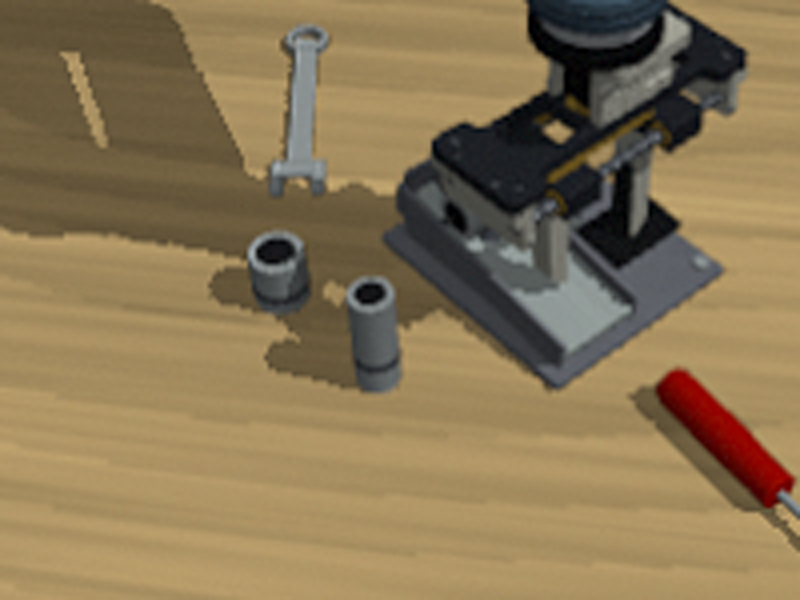

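The key is nearly down and the socket has just crossed the lip, its bore end now at about (457,213) in the crop. I'll press a little further and hold.

>>> {"api": "arm_command", "payload": {"series": [[0,0,-0.004,0,0,0,0.56],[0,0,-0.003,0,0,0,0.56],[0,0,-0.001,0,0,0,0.56],[0,0,-0.001,0,0,0,0.56],[0,0,-0.001,0,0,0,0.56],[0,0,-0.001,0,0,0,0.56]]}}

```text
t: 3.83
tool_pos: [0.5582, 0.1684, 0.0311]
orientation: [[0.001, 0.638, 0.77], [0.008, 0.77, -0.638], [-1.0, 0.007, -0.005]]
ft_force: [-1.7, 0.9, 6.0]
gripper_width: 0.0523
```

```bash
python3 go.py 0.0305;python3 - <<'E'
from workcell import manip
import cv2
for n,o in(("scene",(130,130)),):
    a=manip.read_camera(n);cv2.imwrite(f"pics/{n}3.png",cv2.resize(a[o[1]:o[1]+150,o[0]:o[0]+200],None,fx=4,fy=4,interpolation=cv2.INTER_CUBIC))
E
```

```text
t 3.8333 tcp [0.5582 0.1684 0.0311] target [0.5559 0.1657 0.0305] w 0.0523 F [-1.71  0.93  6.05]
1 rotvec share [-0.0013  0.0001 -0.    ] deg [-0.5  0.  -0. ]
-1 rotvec share [-1.0e-04 -2.1e-03  5.0e-01] deg [-1.0e-01 -8.0e-01  1.8e+02]
share [-0.0039 -0.0045 -0.0011] mm [-2.3 -2.7 -0.6]
tcp in disp mm [-34.   53.6] q [0.1  0.5  1.68 0.01 0.96 0.78]
```

View pics/scene3.png

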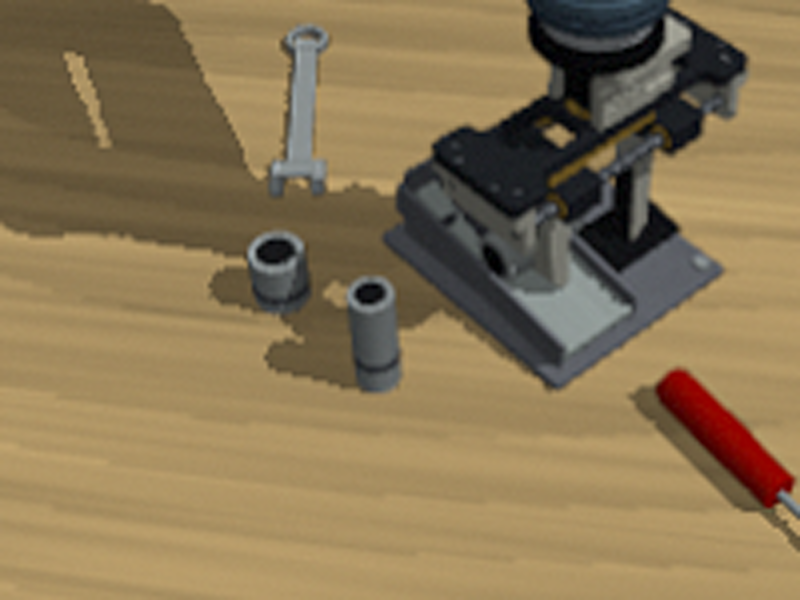

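The socket has rolled down to the chute finger, with its bore end at about (495,255). Next I'll hold so it settles, with a slight downward push on the key.

>>> {"api": "arm_command", "payload": {"series": [[0,0,-0.001,0,0,0,0.56],[0,0,-0.001,0,0,0,0.56],[0,0,-0.001,0,0,0,0.56],[0,0,-0.001,0,0,0,0.56],[0,0,-0.001,0,0,0,0.56],[0,0,-0.001,0,0,0,0.56],[0,0,-0.001,0,0,0,0.56],[0,0,-0.001,0,0,0,0.56]]}}

```text
t: 4.55
tool_pos: [0.5583, 0.1685, 0.0311]
orientation: [[0.003, 0.637, 0.771], [0.008, 0.771, -0.637], [-1.0, 0.008, -0.003]]
ft_force: [-1.7, 1.4, 7.2]
gripper_width: 0.0526
```

```bash
python3 go.py 0.0305;python3 - <<'E'
from workcell import manip
from h import *
import cv2
p=np.load("p.npy");n="scene";o=(130,130);c=manip.camera_info(n)
f=[manip.read_camera(n) for _ in range(8)]
print("diff first/last",np.abs(f[0].astype(int)-f[-1])[170:220,240:280].mean())
a=f[-1];im=cv2.resize(a[o[1]:o[1]+150,o[0]:o[0]+200],None,fx=4,fy=4,interpolation=cv2.INTER_CUBIC)
cv2.imwrite("pics/scene4.png",im)
for y in (20,25,28,31,35): 
    z=34-.158*y+16.2
    print(y,((proj(c,D(p,np.array([25,y,z])/1e3))-o+.5)*4-.5).round())
ob=manip.get_obs();print(ob["t"],ob["tool_pos"],ob["ft_force"])
E
```

```text
t 4.55 tcp [0.5583 0.1685 0.0311] target [0.5559 0.1657 0.0305] w 0.0526 F [-1.73  1.37  7.18]
1 rotvec share [-0.0013  0.0005 -0.0003] deg [-0.5  0.2 -0.1]
-1 rotvec share [-0.0008 -0.002   0.4997] deg [ -0.3  -0.7 179.9]
share [-0.0039 -0.0047 -0.0011] mm [-2.3 -2.8 -0.6]
tcp in disp mm [-34.   53.6] q [0.1  0.5  1.68 0.01 0.96 0.78]
diff first/last 1.4761666666666666
20 [[485. 256.]]
25 [[490. 261.]]
28 [[494. 264.]]
31 [[497. 267.]]
35 [[501. 271.]]
4.95 [0.55826456 0.1684223  0.03113833] [-1.25721291  0.91021323  8.22791815]
```

View pics/scene4.png

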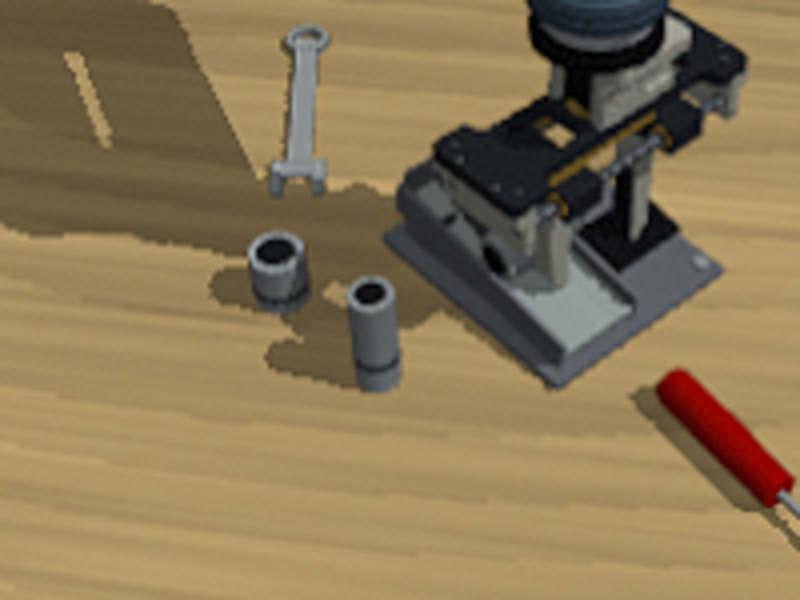

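The socket's bore end stays at about (495,258), unchanged from the last picture. That puts it near y = 29 mm on the chute, and the finger's face predicts about 30. The key force is steady at 7 to 8 N with the tip at z = 31 mm, so the key is down. The other tools haven't moved, so I'm handing in.

```bash
python3 - <<'E'
from workcell import manip
print(manip.sign_off()); o=manip.get_obs(); print(o["t"],o["tool_pos"],o["ft_force"])
E
```

```text
the job is handed in; nothing more can be done
None
the job is handed in; nothing more can be done
```

I pressed the eject key down with one fingertip, the socket popped over the lip, and the other finger stopped it on the chute. I handed the job in at about 5 s, still holding like that; `sign_off` gives no verdict.

**Key:** the tool tip was at z = 31.1 mm, against about 30.5 mm for fully down. That puts the key at about 0.29 rad, with a steady upward force of 7–8 N. I worked the angle out from the tip height, because the joint can't be read directly.

**Socket:** the last pictures put its centre near y = 29 mm on the chute. The finger's face predicts about 30 mm, so the socket is resting against it. It didn't move between the last pictures. I couldn't measure the finger's force on the socket directly.

**Other tools:** all four look unmoved in the pictures.

**Disagreement:** the tool drifted about 3.6 mm toward the chute's low end during the press. It stayed on the pad and inside the chute, so I left it.

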